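# Find the rocking corner of a router plate and press its shim flat

## Task

The insert plate of this router-table top rocks on one corner: press its corners one by one with the fingertips until you find the one that dips. Press the brass shim beside that corner down until it lies flat on the board, leave the other three shims up, then press that corner once more to check that it now stays firm. Nothing is to be gripped or lifted, the tools lying about are left alone, and the hand finishes clear of everything.

Things in the scene. Friction and masses are not known exactly. Their poses are not given: they have to be found in the camera images.
- plate: Aluminium insert plate, 180 (x) x 150 (y) x 10 mm, 0.75 kg, red and black ring in its middle, loose in the recess of a fixed grey router-table board, tops flush, 60 mm above the bench. The board (on battens) reaches 165 mm from the plate's centre to the front and each side, 135 mm to the back. Origin: centre of the underside; +x to the back (away from the robot), +y left, z up.
- corner_fl (a point): Press point of the plate's front left corner: on its top, over a hidden rubber pad, at x = -76, y = 55 mm in the plate's frame. One of the four pads, a different one each time, sits 4 mm too deep: the plate lies level, but 1 to 2 N there tip that point about 3.5 mm down (0.045 rad) and its weight brings it back; the other corners are firm.
- corner_fr (a point): Press point of the plate's front right corner: on its top, over a hidden rubber pad, at x = -76, y = -55 mm in the plate's frame. One of the four pads, a different one each time, sits 4 mm too deep: the plate lies level, but 1 to 2 N there tip that point about 3.5 mm down (0.045 rad) and its weight brings it back; the other corners are firm.
- corner_bl (a point): Press point of the plate's back left corner: on its top, over a hidden rubber pad, at x = 76, y = 55 mm in the plate's frame. One of the four pads, a different one each time, sits 4 mm too deep: the plate lies level, but 1 to 2 N there tip that point about 3.5 mm down (0.045 rad) and its weight brings it back; the other corners are firm.
- corner_br (a point): Press point of the plate's back right corner: on its top, over a hidden rubber pad, at x = 76, y = -55 mm in the plate's frame. One of the four pads, a different one each time, sits 4 mm too deep: the plate lies level, but 1 to 2 N there tip that point about 3.5 mm down (0.045 rad) and its weight brings it back; the other corners are firm.
- shim_a (a joint): Angle of one of four alike brass rocker shims, one beside each corner; which is where changes. 0 to 0.03 rad as found (tail raised), 0.35 pressed flat. Pressing the tail lifts a toe under the plate's corner: just level over the deep pad, 4 mm too high at a firm corner. Stiff: about 8 N on the tail moves it; it stays where left and, flat, carries 20 N on its corner.
- shim_a_hinge (a point): Hinge of shim a, 5 mm above the board, between two dark steel cheeks; fixed. In the plate's frame it stands 46 mm outwards (y) and 16 mm to the front (-x) of the corner point that it serves. The hinge axis runs along y.
- shim_a_pad (a point): Where to press shim a: centre of the top of its grooved brass tail (40 x 24 mm, 5 mm thick), 45 mm from the hinge towards the front (-x); moves with the lever. About 22 mm above the board when raised, 6 mm above it when flat, so that a fingertip stays clear of the board.
- shim_b (a joint): Angle of one of four alike brass rocker shims, one beside each corner; which is where changes. 0 to 0.03 rad as found (tail raised), 0.35 pressed flat. Pressing the tail lifts a toe under the plate's corner: just level over the deep pad, 4 mm too high at a firm corner. Stiff: about 8 N on the tail moves it; it stays where left and, flat, carries 20 N on its corner.
- shim_b_hinge (a point): Hinge of shim b, 5 mm above the board, between two dark steel cheeks; fixed. In the plate's frame it stands 46 mm outwards (y) and 16 mm to the front (-x) of the corner point that it serves. The hinge axis runs along y.
- shim_b_pad (a point): Where to press shim b: centre of the top of its grooved brass tail (40 x 24 mm, 5 mm thick), 45 mm from the hinge towards the front (-x); moves with the lever. About 22 mm above the board when raised, 6 mm above it when flat, so that a fingertip stays clear of the board.
- shim_c (a joint): Angle of one of four alike brass rocker shims, one beside each corner; which is where changes. 0 to 0.03 rad as found (tail raised), 0.35 pressed flat. Pressing the tail lifts a toe under the plate's corner: just level over the deep pad, 4 mm too high at a firm corner. Stiff: about 8 N on the tail moves it; it stays where left and, flat, carries 20 N on its corner.
- shim_c_hinge (a point): Hinge of shim c, 5 mm above the board, between two dark steel cheeks; fixed. In the plate's frame it stands 46 mm outwards (y) and 16 mm to the front (-x) of the corner point that it serves. The hinge axis runs along y.
- shim_c_pad (a point): Where to press shim c: centre of the top of its grooved brass tail (40 x 24 mm, 5 mm thick), 45 mm from the hinge towards the front (-x); moves with the lever. About 22 mm above the board when raised, 6 mm above it when flat, so that a fingertip stays clear of the board.
- shim_d (a joint): Angle of one of four alike brass rocker shims, one beside each corner; which is where changes. 0 to 0.03 rad as found (tail raised), 0.35 pressed flat. Pressing the tail lifts a toe under the plate's corner: just level over the deep pad, 4 mm too high at a firm corner. Stiff: about 8 N on the tail moves it; it stays where left and, flat, carries 20 N on its corner.
- shim_d_hinge (a point): Hinge of shim d, 5 mm above the board, between two dark steel cheeks; fixed. In the plate's frame it stands 46 mm outwards (y) and 16 mm to the front (-x) of the corner point that it serves. The hinge axis runs along y.
- shim_d_pad (a point): Where to press shim d: centre of the top of its grooved brass tail (40 x 24 mm, 5 mm thick), 45 mm from the hinge towards the front (-x); moves with the lever. About 22 mm above the board when raised, 6 mm above it when flat, so that a fingertip stays clear of the board.
- reducing_ring: Loose red plastic bit-hole insert, a disc 72 mm across, 6 mm high, on the front of the board between the shims; origin under its centre. Leave alone.
- collet_spanner: Loose flat steel spanner, about 125 x 28 x 4 mm, along y on the back strip of the board; origin under its shank. Leave alone.
- pencil: Loose flat red carpenter's pencil 110 x 12 x 8 mm, along y on the back strip of the board; origin under its centre. Leave alone.
- block_plane: Loose block plane, 160 x 50 x 60 mm, on the bench; origin under its centre. Leave alone.
- chisel: Loose chisel, 250 mm long, 28 mm high, on the bench; origin under the ferrule. Leave alone.
- try_square: Loose try square, 115 x 160 x 20 mm, on the bench; origin under its stock. Leave alone.
- glue: Loose yellow glue bottle, 60 mm across, 170 mm tall, on the bench; origin under its centre. Leave alone.

How it is judged (in metres and radians):
On the way, in this order (a step that is already met when the one before it is completed fails the run):
1. a fingertip press makes the plate rock (tilts by more than 0.025 rad) while all four shims are still up (angle between plate's own z axis and vertical above 0.025 rad and contact force between the fingers and plate above 0.8 N and value of joint each of shim_a, shim_b, shim_c, shim_d below 0.1 rad), for 0.1 s.
2. one shim is flat (above 0.29 rad), the other three are up (below 0.1), and the plate lies level (within 0.012 rad) with no finger on it (((value of joint shim_a above 0.29 rad and value of joint each of shim_b, shim_c, shim_d below 0.1 rad and angle between plate's own z axis and vertical below 0.012 rad and contact force between the fingers and plate below 0.2 N) or (value of joint shim_b above 0.29 rad and value of joint each of shim_a, shim_c, shim_d below 0.1 rad and angle between plate's own z axis and vertical below 0.012 rad and contact force between the fingers and plate below 0.2 N) or (value of joint shim_c above 0.29 rad and value of joint each of shim_a, shim_b, shim_d below 0.1 rad and angle between plate's own z axis and vertical below 0.012 rad and contact force between the fingers and plate below 0.2 N) or (value of joint shim_d above 0.29 rad and value of joint each of shim_a, shim_b, shim_c below 0.1 rad and angle between plate's own z axis and vertical below 0.012 rad and contact force between the fingers and plate below 0.2 N))), for 0.1 s.
3. the corner beside the flat shim is pressed again with more than 3 N (hand within 85 mm of that shim's hinge, seen from above) and the plate stays level within 0.012 rad (((value of joint shim_a above 0.29 rad and value of joint each of shim_b, shim_c, shim_d below 0.1 rad and contact force between the fingers and plate above 3 N and angle between plate's own z axis and vertical below 0.012 rad and horizontal distance between the grasp point and shim_a_hinge below 0.085 m) or (value of joint shim_b above 0.29 rad and value of joint each of shim_a, shim_c, shim_d below 0.1 rad and contact force between the fingers and plate above 3 N and angle between plate's own z axis and vertical below 0.012 rad and horizontal distance between the grasp point and shim_b_hinge below 0.085 m) or (value of joint shim_c above 0.29 rad and value of joint each of shim_a, shim_b, shim_d below 0.1 rad and contact force between the fingers and plate above 3 N and angle between plate's own z axis and vertical below 0.012 rad and horizontal distance between the grasp point and shim_c_hinge below 0.085 m) or (value of joint shim_d above 0.29 rad and value of joint each of shim_a, shim_b, shim_c below 0.1 rad and contact force between the fingers and plate above 3 N and angle between plate's own z axis and vertical below 0.012 rad and horizontal distance between the grasp point and shim_d_hinge below 0.085 m))), for 0.1 s.
At the end, for the whole second after the job is handed in: Exactly one shim is flat (above 0.29 rad) and the other three up (below 0.1 rad), and the plate lies still and level (within 0.012 rad) in its recess, its underside 47 to 53.5 mm above the bench. With any but the rocking corner's shim flat the plate cannot lie level (((value of joint shim_a above 0.29 rad and value of joint each of shim_b, shim_c, shim_d below 0.1 rad) or (value of joint shim_b above 0.29 rad and value of joint each of shim_a, shim_c, shim_d below 0.1 rad) or (value of joint shim_c above 0.29 rad and value of joint each of shim_a, shim_b, shim_d below 0.1 rad) or (value of joint shim_d above 0.29 rad and value of joint each of shim_a, shim_b, shim_c below 0.1 rad)) and angle between plate's own z axis and vertical below 0.012 rad and height (world z) of plate between 0.047 and 0.0535 m and linear speed of plate below 0.01 m/s); the robot touches nothing.
It fails at once if the plate is lifted: more than 12 mm above its place, or tilted by more than 0.12 rad (height (world z) of plate above 0.062 m or angle between plate's own z axis and vertical above 0.12 rad).
It fails at once if a wrong shim is pressed: a firm corner is jacked up (a shim above 0.25 rad, the plate tilted by more than 0.015 rad with no finger on it) (value of joint any of shim_a, shim_b, shim_c, shim_d above 0.25 rad and angle between plate's own z axis and vertical above 0.015 rad and contact force between the fingers and plate below 0.1 N).
It fails at once if more than one shim is pressed (two above 0.15 rad) (value of joint each of shim_a, shim_b above 0.15 rad or value of joint each of shim_a, shim_c above 0.15 rad or value of joint each of shim_a, shim_d above 0.15 rad or value of joint each of shim_b, shim_c above 0.15 rad or value of joint each of shim_b, shim_d above 0.15 rad or value of joint each of shim_c, shim_d above 0.15 rad).
It fails at once if a tool or other loose thing is moved by more than 25 mm (distance of any of reducing_ring, collet_spanner, pencil, block_plane, chisel, try_square, glue from where it was at the start of the episode above 0.025 m).
It also fails if it takes over 67 s, if anything falls off the work surface, if the arm or the gripper's body presses on something with over 40 N, if the wrist force passes 120 N, or if a joint passes its speed limit or range.

## Robot

A 6-joint arm with a two-finger parallel gripper is mounted at the origin on the work surface. World frame = base frame: x ahead of the robot, y to its left, z up, the work surface at z = 0. Lengths are in mm, angles in rad, forces in N, time in s.
With the tool pointing down it reaches from about 300 to 775 mm from the base axis. Payload 14.6 kg.
Tool frame: the origin (TCP) lies on the front face of the gripper's body, between the roots of the fingers; the fingertips stand 97 mm ahead of it and the grasp point (between the pads) lies 78 mm ahead of it; z points along the fingers, y is the direction in which the jaws open and shut (so a half turn about z gives the same grasp; the last joint's range is limited). The gripper opens to 94 mm and grips with 3 to 60 N. Pads are 16 mm wide; open, the fingers measure 119 mm over their backs; the gripper's body (75 mm by 177 mm) begins 78 mm behind the grasp point.
Start: joints at [-1.292, 0.3, 1.521, -0, 1.321, -0.067], TCP at [186.415, -517.435, 302.646] pointing down, gripper open.
Joint ranges: [-3.03, 3.03], [-0.79, 2.21], [0.23, 2.52], [-1.04, 4.18], [0, 3.07], [-2.55, 2.55]. Speed limits (rad/s): [2.22, 2.22, 2.57, 3.14, 3.14, 3.14].

## Interface

Orientations are given as [roll, pitch, yaw] about the fixed x, y, z axes, in that order (R = Rz(yaw) Ry(pitch) Rx(roll)).
In Python, from cell import manip, eyes, finder gives the robot as it stands.
- The arm moves only by the tool drive_tool, never from a script. Its argument "rows" is a list of rows, each an object with "offset": the shift along the tool's x, y, z in mm, a list of three; "spin": the turn about the tool's z in degrees; "jaw": the finger opening in mm, from 0 to 94. In form: [{"offset": [dx, dy, dz], "spin": spin, "jaw": jaw}, ...]. A call has 1 to 20 rows; each row shifts and turns the commanded pose from where the row before left it, along the tool's axes as they then stand; what a row does not reach is not made up. A row lasts 1/10 s, in which the tool goes at most 50 mm and 8.59 degrees, less where a joint would pass 70% of its speed; a pose out of reach is approached as far as the arm can. A call is refused whole if a number of a shift passes 50 or a number of a turn 8.59, either way. A call with a gripper value outside its range is refused whole. The fingers move at their own pace and stop on an object; "force" is the grip in N (left out, the last holds). Time passes only in rows, so rows that do not move let the fingers close. It gives the time, the measured TCP pose, the force and the opening at its end, in the units of the state.
- manip.read_state(): the state, without advancing time (a new reading comes with each control period).
- eyes.camera(name): name is "side" or "top"; returns a dict with "color" (384x512x3 uint8, blue, green, red), "depth" (384x512 float32, mm along the optical axis (not along the pixel's ray), 0 where there is no reading), "vfov" (degrees; the focal length in pixels is half the picture's height over the tangent of half this angle, whatever the lens; pixels are square), "cx", "cy" (the principal point, pixels), "rvec" (rotation vector, rad) and "tvec" (3), from world to camera coordinates, as OpenCV has them. Camera axes: x right, y down, z forward; pixel columns grow to the right and rows downward; lengths in mm; the calibration is good to about 2 mm. A picture is of the moment at which its call begins.
- manip.sign_off(): hands the job in, once; it reports no verdict.
Trained networks look in the newest picture that a camera, given by its name, has taken for a name from the list of things; names that differ only in an ending like _2 or _b are one class to them, and where a whole thing is asked for, a point or a joint stands for the part that bears it (a point fixed in the world has none). Each returns a list of dicts, best first, with "p" (0 to 1); they miss things now and then, are a little off and sometimes report something else, mostly with a low value. They report only what shows in the picture. A call takes as long as a camera call.
- finder.find_in(camera, target): "uv" ([column, row] in pixels, amid what is visible of it).
The state is a dict: "clock": time; "joints": joint angles; "qd": joint speeds; "effort": joint torques, N m; "eef_pos": TCP position; "eef_rot": TCP orientation; "wrist_force": force on the tool from outside, world axes, zero at the start; "moment": the same for the moment, N m; "finger_gap": finger opening in mm.
Only numpy, scipy, OpenCV 4.12 (cv2) and the standard library are available. Lean on these libraries where they do the work, as an engineer would, in place of code of your own. Each camera call takes 0.05 s, during which the arm holds its last target. There are 200 camera calls.

## Working session

There is one attempt and no reset: what is moved stays moved. The work goes in short steps, Python scripts to look and compute and a tool call to move; the robot and the scene stay as the last step left them, time stands still between calls to the robot, and variables do not carry over. Pictures are saved under pics/ and viewed, about 8 in all and at most 12, crops included, and the job is handed in when it is done.

Besides the shell and the picture viewer there is one more tool, called after ">>>" by a JSON object that holds its "method" and its "body", one argument or row to a line. drive_tool: Moves the arm, as the interface text tells. Its arguments: {"type":"object","properties":{"rows":{"type":"array","items":{"type":"object","properties":{"offset":{"type":"array","items":{"type":"number"}},"spin":{"type":"number"},"jaw":{"type":"number"}}}},"force":{"type":"number"}},"required":["rows"]}

```bash
mkdir -p pics; cat > h.py <<'E'
import numpy as np, cv2
from cell import manip, eyes, finder
def cam(n):
    c=eyes.camera(n); c['f']=c['color'].shape[0]/2/np.tan(np.radians(c['vfov'])/2)
    c['R']=cv2.Rodrigues(np.array(c['rvec'],float))[0]; c['t']=np.array(c['tvec'],float).ravel(); return c
def ray(c,uv):
    d=np.array([(uv[0]-c['cx'])/c['f'],(uv[1]-c['cy'])/c['f'],1.]); return -c['R'].T@c['t'], c['R'].T@d
def at_z(c,uv,z):
    o,d=ray(c,uv); return o+d*(z-o[2])/d[2]
def at_depth(c,uv):
    o,d=ray(c,uv); u,v=int(round(uv[0])),int(round(uv[1])); return o+d*float(np.median(c['depth'][v-1:v+2,u-1:u+2]))
def proj(c,p):
    q=c['R']@np.array(p,float)+c['t']; return [c['cx']+c['f']*q[0]/q[2],c['cy']+c['f']*q[1]/q[2]]
E
python3 - <<'E'
from h import *
s=manip.read_state(); print({k:np.round(v,3) for k,v in s.items()})
for n in('top','side'):
    c=cam(n); cv2.imwrite(f'pics/{n}0.png',c['color']); print(n,c['f'],c['cx'],c['cy'],(-c['R'].T@c['t']).round())
    for t in('plate','shim_a_pad','shim_a_hinge','reducing_ring','corner_fl'):
        for r in finder.find_in(n,t)[:5]:
            print(n,t,round(r['p'],2),np.round(r['uv'],1),at_depth(c,r['uv']).round(1))
E
```

```text
{'clock': np.float64(0.0), 'joints': array([-1.292,  0.3  ,  1.522, -0.   ,  1.321, -0.067]), 'qd': array([ 0.   , -0.   , -0.001, -0.   ,  0.001,  0.001]), 'effort': array([ 4.0000e-03, -5.3180e+01, -3.5273e+01,  7.1000e-02,  2.4000e-02,
       -0.0000e+00]), 'eef_pos': array([ 186.361, -517.31 ,  302.096]), 'eef_rot': array([-3.14 , -0.   ,  0.346]), 'wrist_force': array([-0.419, -0.32 ,  0.161]), 'moment': array([ 0.011, -0.005, -0.019]), 'finger_gap': np.float64(93.522)}
top 445.4076772803909 254.95197094957908 196.6744535736342 [ 437.   -0. 1511.]
top plate 0.67 [240.5 193.7] [563.9  51.2  59.4]
top shim_a_hinge 0.74 [241.  191.8] [570.1  49.8  60.8]
top shim_a_hinge 0.63 [203.8 216.6] [485.2 167.3  68.1]
top reducing_ring 0.68 [233.5 228.4] [450.   69.9  67.2]
top reducing_ring 0.61 [272.8 184. ] [597.4 -53.   73.9]
top corner_fl 0.85 [240.9 189.9] [576.2  50.3  61.9]
side 383.7684514349814 257.3602456476858 194.83012261714887 [353. 899. 898.]
side plate 0.91 [251.2 216.1] [571.7  45.4  63. ]
side shim_a_pad 0.73 [325.4 152.7] [ 373.2 -445.8    3.5]
side shim_a_pad 0.48 [275.4 245.2] [473.  162.8  76. ]
side shim_a_hinge 0.53 [271.3 247.6] [484.  167.2  68.2]
side reducing_ring 0.83 [291.8 222.4] [441.7  51.1  66.1]
side reducing_ring 0.63 [323.  155.2] [ 380.7 -398.    22.2]
side corner_fl 0.63 [249.8 218.2] [573.9  55.5  62.9]
side corner_fl 0.3 [228.5 233.6] [615.9 149.3  80.2]
```

```bash
python3 - <<'E'
import cv2
a=cv2.imread('pics/top0.png')[130:270,150:340]; cv2.imwrite('pics/t1.png',cv2.resize(a,None,fx=4.2,fy=4.2,interpolation=cv2.INTER_CUBIC))
a=cv2.imread('pics/side0.png')[130:290,150:350]; cv2.imwrite('pics/s1.png',cv2.resize(a,None,fx=3.7,fy=3.7,interpolation=cv2.INTER_CUBIC))
E
```

```text
(no output)
```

View pics/t1.png

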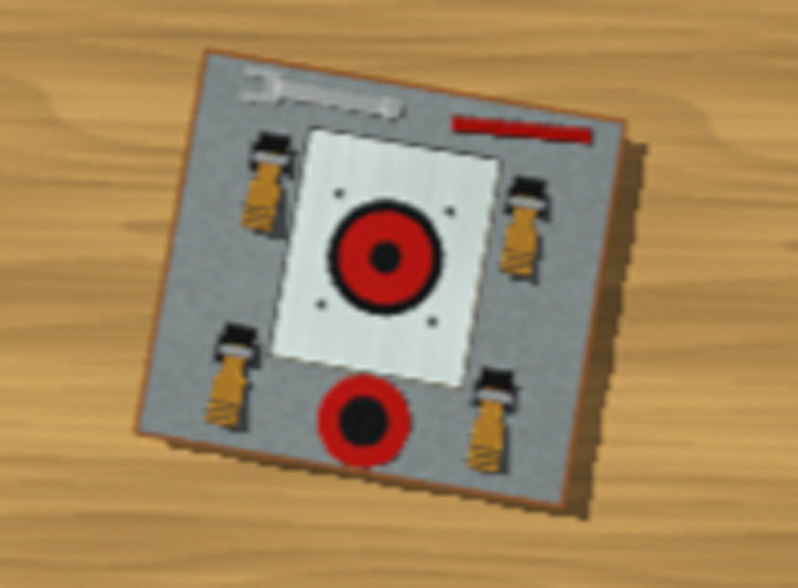

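View pics/s1.png

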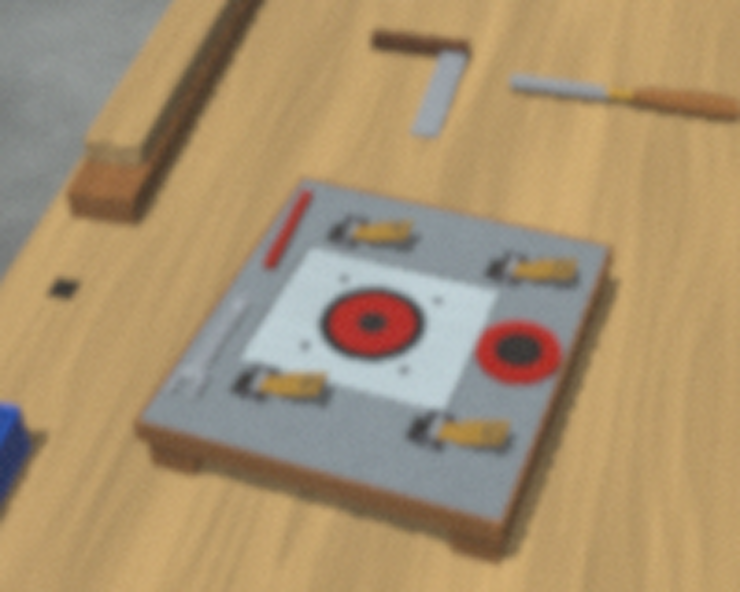

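Top crop: plate corners at (308,128), (499,158), (463,387) and (272,355). The four shims stand raised beside them, tails to the front. The red ring is at (364,421), with the spanner and pencil on the back strip. The side view agrees.

```bash
cat >> h.py <<'E'
def fit(P,Q): # 2D rigid, Q plate frame -> P world
    P=np.array(P)[:,:2];Q=np.array(Q,float);a=P-P.mean(0);b=Q-Q.mean(0)
    th=np.arctan2((b[:,0]*a[:,1]-b[:,1]*a[:,0]).sum(),(a*b).sum()); R=np.array([[np.cos(th),-np.sin(th)],[np.sin(th),np.cos(th)]])
    t=P.mean(0)-R@Q.mean(0); return th,t,np.linalg.norm(P-(Q@R.T+t),axis=1)
E
python3 - <<'E'
from h import *
Q=[(90,75),(90,-75),(-90,-75),(-90,75)]; B=[(135,165),(135,-165),(-165,-165),(-165,165)]
def f(n,px,sc,x0,y0,Q):
    c=cam(n); P=[at_z(c,((x+.5)/sc-.5+x0,(y+.5)/sc-.5+y0),60) for x,y in px]
    th,t,e=fit(P,Q); print(n,np.degrees(th).round(2),t.round(1),e.round(1)); return th,t
th,t=f('top',[(308,128),(499,158),(463,387),(272,355)],4.2,150,130,Q)
f('top',[(206,50),(626,121),(563,505),(136,432)],4.2,150,130,B)
f('side',[(241,361),(314,247),(499,291),(446,411)],3.7,150,130,Q)
R=np.array([[np.cos(th),-np.sin(th)],[np.sin(th),np.cos(th)]])
for nm,x,y in(('fl',-76,55),('fr',-76,-55),('bl',76,55),('br',76,-55)):
    s=np.sign(y); w=lambda a,b:(R@[a,b]+t).round(1)
    print(nm,w(x,y),'pad',w(x-16-45,y+46*s),'hinge',w(x-16,y+46*s))
E
```

```text
top -7.26 [573.9  48.6] [1.  0.5 1.  0.5]
top -7.95 [573.9  48.2] [2.9 2.7 2.8 2.9]
side -7.55 [572.3  48. ] [2.5 3.1 1.9 0.7]
fl [505.5 112.7] pad [450.8 166.1] hinge [495.4 160.4]
fr [491.6   3.6] pad [425.3 -34.3] hinge [469.9 -40. ]
bl [656.3  93.5] pad [601.6 146.9] hinge [646.2 141.2]
br [642.4 -15.6] pad [576.  -53.5] hinge [620.7 -59.2]
```

>>> {"method": "drive_tool", "body": {
  "rows": [
    {"offset": [0,0,0],"spin": 6.8,"jaw": 0},
    {"offset": [0,0,0],"spin": 6.8,"jaw": 0},
    {"offset": [0,0,0],"spin": 6.8,"jaw": 0},
    {"offset": [0,0,0],"spin": 6.9,"jaw": 0},
    {"offset": [16.7,-39.7,0],"spin": 0,"jaw": 0},
    {"offset": [16.7,-39.7,0],"spin": 0,"jaw": 0},
    {"offset": [16.7,-39.7,0],"spin": 0,"jaw": 0},
    {"offset": [16.7,-39.7,0],"spin": 0,"jaw": 0},
    {"offset": [16.7,-39.7,0],"spin": 0,"jaw": 0},
    {"offset": [16.7,-39.7,0],"spin": 0,"jaw": 0},
    {"offset": [16.7,-39.7,0],"spin": 0,"jaw": 0},
    {"offset": [16.7,-39.7,0],"spin": 0,"jaw": 0},
    {"offset": [16.7,-39.7,0],"spin": 0,"jaw": 0},
    {"offset": [16.7,-39.7,0],"spin": 0,"jaw": 0},
    {"offset": [16.7,-39.7,0],"spin": 0,"jaw": 0},
    {"offset": [16.7,-39.7,0],"spin": 0,"jaw": 0},
    {"offset": [16.7,-39.7,0],"spin": 0,"jaw": 0},
    {"offset": [16.7,-39.7,0],"spin": 0,"jaw": 0},
    {"offset": [0,0,0],"spin": 0,"jaw": 0},
    {"offset": [0,0,0],"spin": 0,"jaw": 0}
  ]
}}

```text
clock: 2.75
eef_pos: [490.6, 3.6, 302.4]
eef_rot: [3.141, 0.001, -0.129]
wrist_force: [0.5, -0.5, -0.0]
finger_gap: 0.8
```

>>> {"method": "drive_tool", "body": {
  "rows": [
    {"offset": [0,0,35],"spin": 0,"jaw": 0},
    {"offset": [0,0,35],"spin": 0,"jaw": 0},
    {"offset": [0,0,35],"spin": 0,"jaw": 0},
    {"offset": [0,0,20],"spin": 0,"jaw": 0},
    {"offset": [0,0,9],"spin": 0,"jaw": 0},
    {"offset": [0,0,0],"spin": 0,"jaw": 0},
    {"offset": [0,0,0],"spin": 0,"jaw": 0}
  ]
}}

```text
clock: 3.45
eef_pos: [491.0, 2.7, 169.8]
eef_rot: [-3.142, -0.002, -0.131]
wrist_force: [0.6, 0.2, 0.0]
finger_gap: 0.3
```

```bash
python3 - <<'E'
from h import *
c=cam('side'); a=c['color'][150:270,180:330]; cv2.imwrite('pics/s2.png',cv2.resize(a,None,fx=5,fy=5,interpolation=cv2.INTER_CUBIC))
E
```

```text
(no output)
```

View pics/s2.png

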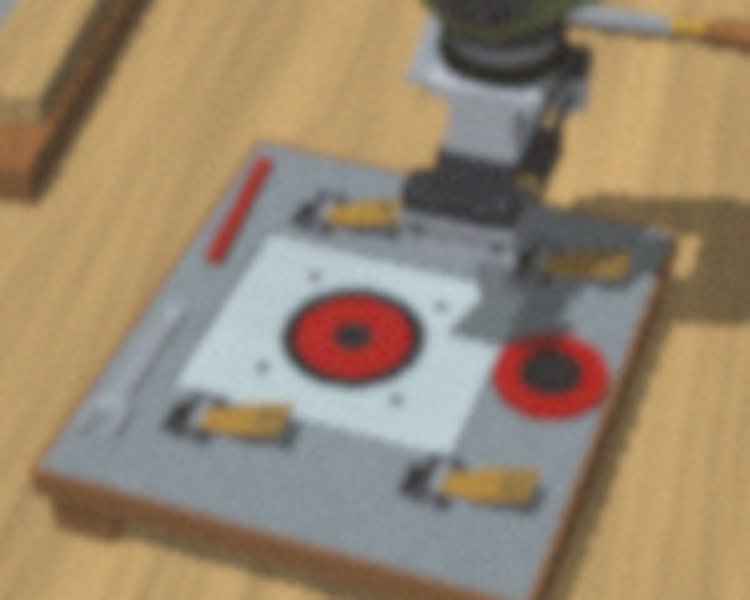

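```bash
python3 - <<'E'
from h import *
c=cam('side'); s=manip.read_state(); p=np.array(s['eef_pos'])
for z in(0,40,78,97): 
    q=np.array(proj(c,p-[0,0,z])); print(z,((q-[180,150])*5).round())
m=np.median(c['depth'][150:270,180:330]); 
for x,y in((460,195),(470,240),(495,260),(515,250),(440,225),(480,270)): print((x,y),at_depth(c,(180+x/5,150+y/5)).round(1))
E
```

```text
0 [497. 173.]
40 [496. 223.]
78 [495. 269.]
97 [494. 292.]
(460, 195) [499.6  81.9 215. ]
(470, 240) [493.2  83.4 184. ]
(495, 260) [488.8  16.7 112. ]
(515, 250) [468.1  76.9 175.2]
(440, 225) [511.1  80.9 190.1]
(480, 270) [498.8  12.1  98. ]
```

>>> {"method": "drive_tool", "body": {
  "rows": [
    {"offset": [0,0,5],"spin": 0,"jaw": 0},
    {"offset": [0,0,4],"spin": 0,"jaw": 0},
    {"offset": [0,0,1],"spin": 0,"jaw": 0},
    {"offset": [0,0,0],"spin": 0,"jaw": 0},
    {"offset": [0,0,0],"spin": 0,"jaw": 0}
  ]
}}

```text
clock: 4.05
eef_pos: [490.7, 3.2, 158.7]
eef_rot: [3.142, 0.0, -0.131]
wrist_force: [0.3, 0.8, -0.3]
finger_gap: 0.3
```

>>> {"method": "drive_tool", "body": {
  "rows": [
    {"offset": [0,0,1],"spin": 0,"jaw": 0},
    {"offset": [0,0,0],"spin": 0,"jaw": 0}
  ]
}}

```text
clock: 4.25
eef_pos: [490.6, 3.2, 157.6]
eef_rot: [-3.142, 0.0, -0.131]
wrist_force: [-0.9, -0.2, -0.1]
finger_gap: 0.5
```

>>> {"method": "drive_tool", "body": {
  "rows": [
    {"offset": [0,0,1],"spin": 0,"jaw": 0},
    {"offset": [0,0,0],"spin": 0,"jaw": 0}
  ]
}}

```text
clock: 4.45
eef_pos: [490.7, 3.2, 157.4]
eef_rot: [3.142, -0.0, -0.131]
wrist_force: [-4.1, -0.8, 10.3]
finger_gap: 0.4
```

Front right is firm: contact at 157.5, and 10 N comes within 1 mm. On to front left.

>>> {"method": "drive_tool", "body": {
  "rows": [
    {"offset": [0,0,-5],"spin": 0,"jaw": 0},
    {"offset": [0,0,-5],"spin": 0,"jaw": 0},
    {"offset": [0,-25,0],"spin": 0,"jaw": 0},
    {"offset": [0,-30,0],"spin": 0,"jaw": 0},
    {"offset": [0,-30,0],"spin": 0,"jaw": 0},
    {"offset": [0,-25,0],"spin": 0,"jaw": 0},
    {"offset": [0,0,0],"spin": 0,"jaw": 0},
    {"offset": [0,0,5],"spin": 0,"jaw": 0},
    {"offset": [0,0,3],"spin": 0,"jaw": 0},
    {"offset": [0,0,1],"spin": 0,"jaw": 0},
    {"offset": [0,0,0],"spin": 0,"jaw": 0}
  ]
}}

```text
clock: 5.55
eef_pos: [504.9, 111.5, 157.6]
eef_rot: [3.141, 0.0, -0.132]
wrist_force: [0.0, 0.7, -0.3]
finger_gap: 0.5
```

>>> {"method": "drive_tool", "body": {
  "rows": [
    {"offset": [0,0,1],"spin": 0,"jaw": 0},
    {"offset": [0,0,0],"spin": 0,"jaw": 0}
  ]
}}

```text
clock: 5.75
eef_pos: [505.0, 111.5, 157.4]
eef_rot: [3.141, -0.0, -0.131]
wrist_force: [-6.0, -3.5, 12.5]
finger_gap: 0.8
```

Front left is firm too. On to back left, 152 mm further along tool +x.

>>> {"method": "drive_tool", "body": {
  "rows": [
    {"offset": [0,0,-5],"spin": 0,"jaw": 0},
    {"offset": [0,0,-5],"spin": 0,"jaw": 0},
    {"offset": [25,0,0],"spin": 0,"jaw": 0},
    {"offset": [34,0,0],"spin": 0,"jaw": 0},
    {"offset": [34,0,0],"spin": 0,"jaw": 0},
    {"offset": [34,0,0],"spin": 0,"jaw": 0},
    {"offset": [25,0,0],"spin": 0,"jaw": 0},
    {"offset": [0,0,0],"spin": 0,"jaw": 0},
    {"offset": [0,0,5],"spin": 0,"jaw": 0},
    {"offset": [0,0,3],"spin": 0,"jaw": 0},
    {"offset": [0,0,1],"spin": 0,"jaw": 0},
    {"offset": [0,0,0],"spin": 0,"jaw": 0}
  ]
}}

```text
clock: 6.95
eef_pos: [655.2, 92.6, 157.8]
eef_rot: [-3.142, 0.0, -0.13]
wrist_force: [0.8, 0.4, -0.1]
finger_gap: 0.6
```

>>> {"method": "drive_tool", "body": {
  "rows": [
    {"offset": [0,0,1],"spin": 0,"jaw": 0},
    {"offset": [0,0,0],"spin": 0,"jaw": 0}
  ]
}}

```text
clock: 7.15
eef_pos: [655.6, 92.6, 157.5]
eef_rot: [-3.141, -0.0, -0.131]
wrist_force: [-4.8, 0.3, 7.1]
finger_gap: 0.5
```

Back left is firm (7 N at 157.5). Back right is left: tool +y 110.

>>> {"method": "drive_tool", "body": {
  "rows": [
    {"offset": [0,0,-5],"spin": 0,"jaw": 0},
    {"offset": [0,0,-5],"spin": 0,"jaw": 0},
    {"offset": [0,25,0],"spin": 0,"jaw": 0},
    {"offset": [0,30,0],"spin": 0,"jaw": 0},
    {"offset": [0,30,0],"spin": 0,"jaw": 0},
    {"offset": [0,25,0],"spin": 0,"jaw": 0},
    {"offset": [0,0,0],"spin": 0,"jaw": 0},
    {"offset": [0,0,5],"spin": 0,"jaw": 0},
    {"offset": [0,0,3],"spin": 0,"jaw": 0},
    {"offset": [0,0,1],"spin": 0,"jaw": 0},
    {"offset": [0,0,0],"spin": 0,"jaw": 0}
  ]
}}

```text
clock: 8.25
eef_pos: [641.3, -15.8, 157.3]
eef_rot: [-3.142, 0.001, -0.13]
wrist_force: [-0.2, -0.8, 0.5]
finger_gap: 0.7
```

>>> {"method": "drive_tool", "body": {
  "rows": [
    {"offset": [0,0,1],"spin": 0,"jaw": 0},
    {"offset": [0,0,0],"spin": 0,"jaw": 0}
  ]
}}

```text
clock: 8.45
eef_pos: [641.4, -16.4, 156.6]
eef_rot: [-3.142, -0.0, -0.13]
wrist_force: [-0.6, 0.0, 0.3]
finger_gap: 0.4
```

>>> {"method": "drive_tool", "body": {
  "rows": [
    {"offset": [0,0,1],"spin": 0,"jaw": 0},
    {"offset": [0,0,0],"spin": 0,"jaw": 0}
  ]
}}

```text
clock: 8.65
eef_pos: [641.4, -16.6, 155.6]
eef_rot: [-3.142, -0.0, -0.131]
wrist_force: [0.7, 1.6, 0.8]
finger_gap: 0.6
```

Back right dips under about 1 N. I press on to its stop and hold.

>>> {"method": "drive_tool", "body": {
  "rows": [
    {"offset": [0,0,1],"spin": 0,"jaw": 0},
    {"offset": [0,0,0.5],"spin": 0,"jaw": 0},
    {"offset": [0,0,0],"spin": 0,"jaw": 0},
    {"offset": [0,0,0],"spin": 0,"jaw": 0},
    {"offset": [0,0,0],"spin": 0,"jaw": 0}
  ]
}}

```text
clock: 9.15
eef_pos: [641.4, -16.7, 154.2]
eef_rot: [3.142, -0.0, -0.131]
wrist_force: [-0.3, 0.2, 0.8]
finger_gap: 0.5
```

>>> {"method": "drive_tool", "body": {
  "rows": [
    {"offset": [0,0,0.5],"spin": 0,"jaw": 0},
    {"offset": [0,0,0],"spin": 0,"jaw": 0},
    {"offset": [0,0,0],"spin": 0,"jaw": 0}
  ]
}}

```text
clock: 9.45
eef_pos: [641.4, -16.7, 153.9]
eef_rot: [3.142, -0.0, -0.131]
wrist_force: [-0.0, -0.0, 3.8]
finger_gap: 0.5
```

Rock confirmed (3.5 mm dip, then the stop at 3.8 N). I rise and go over the back-right shim's tail.

>>> {"method": "drive_tool", "body": {
  "rows": [
    {"offset": [0,0,-5],"spin": 0,"jaw": 0},
    {"offset": [0,0,-20],"spin": 0,"jaw": 0},
    {"offset": [0,0,-25],"spin": 0,"jaw": 0},
    {"offset": [-20,15,0],"spin": 0,"jaw": 0},
    {"offset": [-21,16,0],"spin": 0,"jaw": 0},
    {"offset": [-20,15,0],"spin": 0,"jaw": 0},
    {"offset": [0,0,0],"spin": 0,"jaw": 0},
    {"offset": [0,0,0],"spin": 0,"jaw": 0}
  ]
}}

```text
clock: 10.25
eef_pos: [575.0, -54.4, 204.1]
eef_rot: [-3.141, -0.0, -0.131]
wrist_force: [0.0, -0.5, 0.0]
finger_gap: 0.5
```

```bash
python3 - <<'E'
from h import *
c=cam('side'); s=manip.read_state(); p=np.array(s['eef_pos']); print(p.round(1))
q=np.array(proj(c,p-[0,0,97])); g=proj(c,[p[0],p[1],82]); o=[200,150]; k=6
a=cv2.resize(c['color'][150:240,200:320],None,fx=k,fy=k,interpolation=cv2.INTER_CUBIC)
for z in(q,g): cv2.circle(a,tuple(int(v) for v in (np.array(z)-o)*k),4,(0,255,0),1)
cv2.imwrite('pics/s3.png',a); print((q-o)*k,(np.array(g)-o)*k)
E
```

```text
[575.3 -54.1 203.9]
[339.91051494 214.30290223] [340.60337871 249.2668176 ]
```

View pics/s3.png

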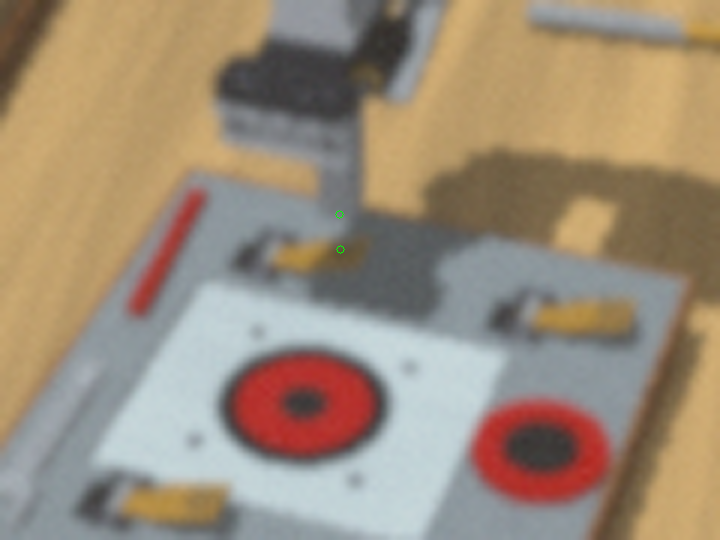

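The tip (340,214) hangs over the grooved tail (340,249). Pressing down.

>>> {"method": "drive_tool", "body": {
  "rows": [
    {"offset": [0,0,8],"spin": 0,"jaw": 0},
    {"offset": [0,0,8],"spin": 0,"jaw": 0},
    {"offset": [0,0,4],"spin": 0,"jaw": 0},
    {"offset": [0,0,2],"spin": 0,"jaw": 0},
    {"offset": [0,0,2],"spin": 0,"jaw": 0},
    {"offset": [0,0,2],"spin": 0,"jaw": 0},
    {"offset": [0,0,2],"spin": 0,"jaw": 0},
    {"offset": [0,0,2],"spin": 0,"jaw": 0},
    {"offset": [0,0,0],"spin": 0,"jaw": 0}
  ]
}}

```text
clock: 11.2
eef_pos: [574.9, -54.2, 173.7]
eef_rot: [-3.142, 0.0, -0.131]
wrist_force: [-2.6, 0.9, 5.5]
finger_gap: 0.1
```

>>> {"method": "drive_tool", "body": {
  "rows": [
    {"offset": [0,0,2],"spin": 0,"jaw": 0},
    {"offset": [0,0,2],"spin": 0,"jaw": 0},
    {"offset": [0,0,2],"spin": 0,"jaw": 0},
    {"offset": [0,0,0],"spin": 0,"jaw": 0}
  ]
}}

```text
clock: 11.6
eef_pos: [574.8, -54.2, 167.6]
eef_rot: [3.142, 0.001, -0.131]
wrist_force: [-2.7, 0.7, 4.0]
finger_gap: 0.5
```

>>> {"method": "drive_tool", "body": {
  "rows": [
    {"offset": [0,0,2],"spin": 0,"jaw": 0},
    {"offset": [0,0,1],"spin": 0,"jaw": 0},
    {"offset": [0,0,1],"spin": 0,"jaw": 0},
    {"offset": [0,0,0],"spin": 0,"jaw": 0}
  ]
}}

```text
clock: 12.0
eef_pos: [574.7, -54.2, 163.6]
eef_rot: [3.142, 0.001, -0.131]
wrist_force: [-4.0, 0.3, 5.1]
finger_gap: 0.6
```

>>> {"method": "drive_tool", "body": {
  "rows": [
    {"offset": [0,0,1],"spin": 0,"jaw": 0},
    {"offset": [0,0,0],"spin": 0,"jaw": 0}
  ]
}}

```text
clock: 12.2
eef_pos: [574.7, -54.2, 163.2]
eef_rot: [3.142, 0.001, -0.13]
wrist_force: [-6.6, 0.8, 11.8]
finger_gap: 0.3
```

>>> {"method": "drive_tool", "body": {
  "rows": [
    {"offset": [0,0,1],"spin": 0,"jaw": 0},
    {"offset": [0,0,0],"spin": 0,"jaw": 0}
  ]
}}

```text
clock: 12.4
eef_pos: [574.8, -54.2, 162.9]
eef_rot: [3.142, 0.001, -0.13]
wrist_force: [-11.3, 1.1, 19.5]
finger_gap: 0.6
```

>>> {"method": "drive_tool", "body": {
  "rows": [
    {"offset": [0,0,-5],"spin": 0,"jaw": 0},
    {"offset": [0,0,-18],"spin": 0,"jaw": 0},
    {"offset": [0,0,-18],"spin": 0,"jaw": 0},
    {"offset": [20,-15,0],"spin": 0,"jaw": 0},
    {"offset": [21,-16,0],"spin": 0,"jaw": 0},
    {"offset": [20,-15,0],"spin": 0,"jaw": 0},
    {"offset": [0,0,0],"spin": 0,"jaw": 0},
    {"offset": [0,0,0],"spin": 0,"jaw": 0}
  ]
}}

```text
clock: 13.2
eef_pos: [641.1, -16.6, 201.9]
eef_rot: [3.141, 0.001, -0.13]
wrist_force: [-0.7, 0.3, 1.2]
finger_gap: 0.8
```

```bash
python3 - <<'E'
from h import *
c=cam('side'); a=cv2.resize(c['color'][150:240,200:320],None,fx=6,fy=6,interpolation=cv2.INTER_CUBIC)
cv2.imwrite('pics/s4.png',a); print(np.round(manip.read_state()['eef_pos'],1))
E
```

```text
[640.9 -16.9 202.2]
```

View pics/s4.png

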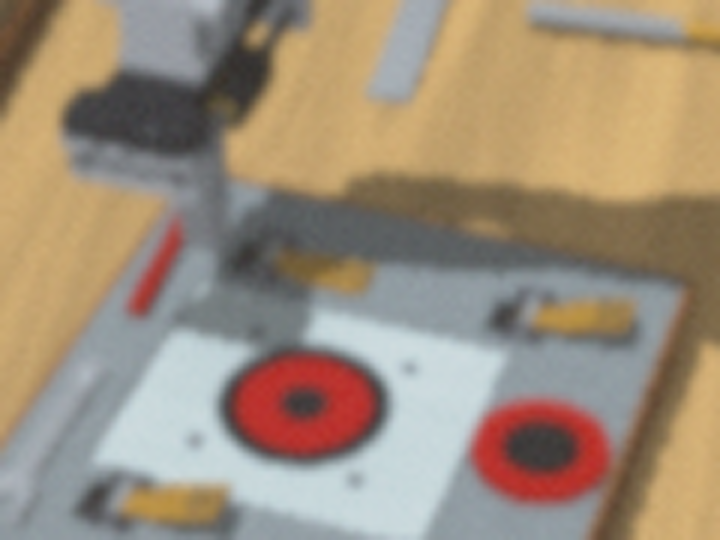

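The back-right tail now lies flat (350,275), the other shims are up and the plate looks level. Next is the check press on that corner.

>>> {"method": "drive_tool", "body": {
  "rows": [
    {"offset": [0,0,18],"spin": 0,"jaw": 0},
    {"offset": [0,0,14],"spin": 0,"jaw": 0},
    {"offset": [0,0,7],"spin": 0,"jaw": 0},
    {"offset": [0,0,3],"spin": 0,"jaw": 0},
    {"offset": [0,0,1],"spin": 0,"jaw": 0},
    {"offset": [0,0,0],"spin": 0,"jaw": 0},
    {"offset": [0,0,0],"spin": 0,"jaw": 0}
  ]
}}

```text
clock: 13.95
eef_pos: [641.5, -16.7, 160.2]
eef_rot: [-3.142, -0.001, -0.131]
wrist_force: [-0.4, -0.7, -0.0]
finger_gap: 0.8
```

>>> {"method": "drive_tool", "body": {
  "rows": [
    {"offset": [0,0,1],"spin": 0,"jaw": 0},
    {"offset": [0,0,0],"spin": 0,"jaw": 0},
    {"offset": [0,0,0],"spin": 0,"jaw": 0}
  ]
}}

```text
clock: 14.25
eef_pos: [641.4, -16.6, 158.7]
eef_rot: [-3.142, -0.0, -0.131]
wrist_force: [-0.5, 0.9, -0.4]
finger_gap: 0.8
```

>>> {"method": "drive_tool", "body": {
  "rows": [
    {"offset": [0,0,1],"spin": 0,"jaw": 0},
    {"offset": [0,0,0],"spin": 0,"jaw": 0},
    {"offset": [0,0,0],"spin": 0,"jaw": 0}
  ]
}}

```text
clock: 14.55
eef_pos: [641.3, -16.7, 157.6]
eef_rot: [-3.142, 0.0, -0.131]
wrist_force: [-0.6, -0.6, -0.4]
finger_gap: 0.3
```

>>> {"method": "drive_tool", "body": {
  "rows": [
    {"offset": [0,0,0.6],"spin": 0,"jaw": 0},
    {"offset": [0,0,0],"spin": 0,"jaw": 0},
    {"offset": [0,0,0],"spin": 0,"jaw": 0}
  ]
}}

```text
clock: 14.85
eef_pos: [641.4, -16.6, 157.4]
eef_rot: [-3.142, -0.0, -0.131]
wrist_force: [-1.1, -0.4, 4.8]
finger_gap: 0.5
```

>>> {"method": "drive_tool", "body": {
  "rows": [
    {"offset": [0,0,0.4],"spin": 0,"jaw": 0},
    {"offset": [0,0,0],"spin": 0,"jaw": 0},
    {"offset": [0,0,0],"spin": 0,"jaw": 0}
  ]
}}

```text
clock: 15.15
eef_pos: [641.4, -16.7, 157.2]
eef_rot: [3.142, -0.0, -0.131]
wrist_force: [-4.0, -0.1, 7.5]
finger_gap: 0.6
```

>>> {"method": "drive_tool", "body": {
  "rows": [
    {"offset": [0,0,-5],"spin": 0,"jaw": 0},
    {"offset": [0,0,-20],"spin": 0,"jaw": 0},
    {"offset": [0,0,-40],"spin": 0,"jaw": 0},
    {"offset": [0,0,-40],"spin": 0,"jaw": 0},
    {"offset": [0,0,-40],"spin": 0,"jaw": 0},
    {"offset": [-30,30,0],"spin": 0,"jaw": 0},
    {"offset": [-30,40,0],"spin": 0,"jaw": 0},
    {"offset": [-30,40,0],"spin": 0,"jaw": 0},
    {"offset": [-30,40,0],"spin": 0,"jaw": 0},
    {"offset": [-30,40,0],"spin": 0,"jaw": 0},
    {"offset": [-10,40,0],"spin": 0,"jaw": 0},
    {"offset": [0,40,0],"spin": 0,"jaw": 0},
    {"offset": [0,0,0],"spin": 0,"jaw": 0},
    {"offset": [0,0,0],"spin": 0,"jaw": 0},
    {"offset": [0,0,0],"spin": 0,"jaw": 0}
  ]
}}

```text
clock: 16.65
eef_pos: [447.7, -262.7, 301.6]
eef_rot: [-3.141, 0.0, -0.13]
wrist_force: [-0.2, 0.8, 0.6]
finger_gap: 0.5
```

```bash
python3 - <<'E'
from h import *
c=cam('side'); a=cv2.resize(c['color'][140:280,170:330],None,fx=4.2,fy=4.2,interpolation=cv2.INTER_CUBIC)
cv2.imwrite('pics/s5.png',a); print(np.round(manip.read_state()['eef_pos'],1))
# plate tilt and pad heights from depth
th=np.radians(-7.4); R=np.array([[np.cos(th),-np.sin(th)],[np.sin(th),np.cos(th)]]); t=[573.5,48.3]
P=[]
for x in range(-80,81,8):
    for y in range(-65,66,8):
        w=R@[x,y]+t; P.append(at_depth(c,proj(c,[*w,60])))
P=np.array(P); k=np.linalg.lstsq(np.c_[P[:,:2]-t,np.ones(len(P))],P[:,2],rcond=None)[0]; print('plane',k.round(4))
for n,x,y in(('fl',-137,101),('fr',-137,-101),('bl',15,101),('br',15,-101)):
    w=R@[x,y]+t; print(n,[at_depth(c,proj(c,[*w,h])).round(0) for h in(66,82)])
E
```

```text
[ 447.9 -262.5  301.6]
plane [ 5.00000e-04 -1.20000e-03  6.19961e+01]
fl [array([451., 166.,  66.]), array([451., 167.,  83.])]
fr [array([425., -36.,  64.]), array([425., -34.,  82.])]
bl [array([602., 144.,  63.]), array([601., 148.,  83.])]
br [array([575., -53.,  67.]), array([580., -75.,  64.])]
```

View pics/s5.png

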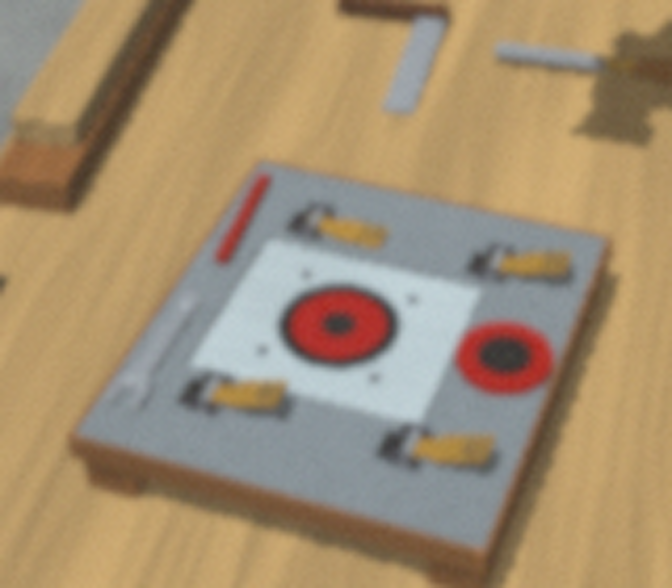

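The picture shows the back-right tail flat at (350,232), the other three raised, the tools in place and the hand clear. The depth readings put the flat pad at about 67 mm and the other three at 82–83 mm, with the plate level to about 0.001 rad. I'm handing in.

```bash
python3 -c "
from cell import manip; print(manip.sign_off())"
```

```text
the job is handed in; nothing more can be done
None
```

The rocking corner was back right. Its shim is now flat, the corner stays firm when pressed, and I handed the job in at about 17 s on the robot's clock (no verdict is reported).

- **Finding the corner:** front right, front left and back left were firm, each giving 7–12 N within 1 mm of contact. Back right dipped about 3.5 mm under roughly 1 N before reaching its stop.
- **Shim:** I pressed the back-right tail to its stop, with about 20 N at the end. Its pad now reads about 67 mm above the bench, against 82–83 mm for the other three, which are still up.
- **Check press:** back right held at its original height under about 7.5 N.
- **Final look:** depth readings put the plate level to about 0.001 rad. In the last picture the tools are where they were and the hand is clear.

No check failed. The depth fit read the plate top at 62 mm instead of 60 mm, which is within the camera's 2 mm calibration. The tail gave way at about 4–5.5 N measured (8 N was stated).

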